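# Run in a spindle on the hand-cranked bearing stand

## Robot

A 6-joint arm with a two-finger parallel gripper is mounted at the origin on the work surface. World frame = base frame: x ahead of the robot, y to its left, z up, the work surface at z = 0. Lengths are in m, angles in rad, forces in N, time in s.
With the tool pointing down it reaches from about 0.375 to 0.975 m from the base axis. Payload 3.8 kg.
Tool frame: the origin (TCP) lies at the very end of the fingers, on their centre line; the grasp point (between the pads) lies 19 mm behind it (manip.tcp_to_grasp is the distance from the TCP to the grasp point, in m); z points along the fingers, y is the line along which they close (so a half turn about z gives the same grasp; the last joint's range is limited). The gripper opens to 88 mm and grips with 3 to 60 N. Pads are 18 mm wide; open, the fingers measure 123 mm over their backs; the gripper's body (75 mm by 187 mm) begins 45 mm behind the grasp point.
Start: joints at [1.233, 0.264, 1.604, -0, 1.274, -0.037], TCP at [0.2, 0.645, 0.239] pointing down, gripper open.
Joint ranges: [-2.63, 2.63], [-0.94, 2.18], [0.31, 2.57], [-1.31, 4.45], [0, 2.66], [-2.55, 2.55]. Speed limits (rad/s): [2.57, 2.57, 3.14, 3.14, 3.14, 3.14].

## Interface

Orientations are given as a 3x3 rotation matrix whose columns are the frame's x, y, z axes.
In Python, from workcell import manip gives the robot as it stands.
- The arm moves only by the shell command python3 -m handwheel 'ROWS' [FORCE]. ROWS is JSON, a list that holds one entry, the list of rows, each a list of 7 numbers: the opening, from -1 (shut) to 1 (fully open), then the shift along the tool's x, y, z scaled (see below), then the turn, a rotation vector about the tool's x, y, z scaled (see below). A call has 1 to 10 rows; each row shifts and turns the commanded pose from where the row before left it, along the tool's axes as they then stand; what a row does not reach is not made up. The controller multiplies each number of a shift by 0.08 m and each number of a turn by 0.1 rad. A row lasts 1/8 s, in which the tool goes at most 62.5 mm and 10.7 degrees, less where a joint would pass 70% of its speed; a pose out of reach is approached as far as the arm can. A call with a number of a shift or a turn outside -1 to 1 is refused whole. A call with a gripper value outside its range is refused whole. The fingers move at their own pace and stop on an object; FORCE is the grip in N (left out, the last holds). Time passes only in rows, so rows that do not move let the fingers close. It gives the time, the measured TCP pose, the force, the opening and the grip force at its end, in the units of the state.
- manip.get_obs(): the state, without advancing time (a new reading comes with each control period).
- manip.snapshot(name): name is "scene" or "top"; returns a dict with "img" (420x560x3 uint8, blue, green, red), "fov_y" (degrees; the focal length in pixels is half the picture's height over the tangent of half this angle, whatever the lens; pixels are square), "cx", "cy" (the principal point, pixels), "R" (3x3) and "t" (3): a world point X has camera coordinates R X + t. Camera axes: x right, y down, z forward; pixel columns grow to the right and rows downward; lengths in m; the calibration is good to about 2 mm. A picture is of the moment at which its call begins. There is no depth.
- manip.finish_job(): hands the job in; it is judged then, once.
The state is a dict: "t": time; "q": joint angles; "joint_velocities": joint speeds; "effort": joint torques, N m; "eef_pos": TCP position; "orientation": TCP orientation; "force": force on the tool from outside, world axes, zero at the start; "wrist_torque": the same for the moment, N m; "width": finger opening in m; "finger_force": force on a finger pad.
Only numpy, scipy, OpenCV 4.12 (cv2) and the standard library are available. Lean on these libraries where they do the work, as an engineer would, in place of code of your own. Each camera call takes 0.05 s, during which the arm holds its last target. There are 200 camera calls.

## Task

Run in the spindle on the green hand-cranked stand: turning only the crank by its black grip, bring the steel disc anticlockwise (seen from above) to 20 turns a minute and keep it within 3 turns a minute of that for at least 7 seconds without a break. Then bring the disc to a stop with its black index bar in line with the fixed pointer, let go of the grip and move clear of it. Never let the disc go faster than 30 turns a minute or run backwards, do not touch the disc itself, and leave the two weights and the hygrometer where they are.

Things in the scene. Friction and masses are not known exactly. Their poses are not given: they have to be found in the camera images.
- stand: fixed green cast stand, foot 350 x 190 mm. Origin on the bench (z 0) straight below the vertical axis on which disc and crank both turn; z up; its x axis points to the pointer post (34 mm wide, 92 mm high, 172 mm from the axis). Position and yaw vary
- axis (a point): point on the common vertical axis of disc and crank, 135 mm above the bench
- disc: plain steel flywheel disc, 260 mm diameter, 7 mm thick, upper face 77 mm above the bench. On it a radial black index bar 45 mm long, 14 mm wide, 6 mm high, ending at the rim. Origin at the centre of its underside; x axis along the index bar, z up
- spindle (a joint): angle of the disc in rad, anticlockwise from above positive, endless; 0 and every multiple of 2 pi: index bar in line with the pointer. 20 turns a minute = 2.09 rad/s. Its bearing has viscous drag of about 0.005 N m s/rad plus dry friction of about 0.005 N m, neither well known, so the crank must run well ahead of the disc. Inertia nominally 0.024 kg m2, really 0.6 to 1.5 times that
- crank (a joint): angle of the crank relative to the disc in rad, anticlockwise positive, endless; 0 when its arm lies over the index bar. The crank drives the disc only through a slipping oil drag coupling: torque on the disc = 0.020 N m s/rad x (crank speed - disc speed), no spring: a crank held still brakes the disc, which coasts on before it stops; let go, the crank goes round with the disc
- grip_mid (a point): on the axis of the upright black cylindrical grip (30 mm diameter, from 102 to 160 mm above the bench), 135 mm above the bench. It stands 60 mm from the common axis on the crank arm (24 mm wide, top 99 mm above the bench) and turns freely about its own upright axis: a gripper can hold it from above and carry it round without turning
- index (a point): outer end of the index bar, on the rim of the disc, 130 mm from its axis, 84 mm above the bench
- pointer (a point): tip of the fixed pointer, 140 mm from the axis, 84 mm above the bench: 10 mm from index when the bar is in line
- weight_large: loose stainless steel knob weight, 60 mm diameter, 95 mm tall; origin under its centre. A bystander
- weight_small: loose stainless steel knob weight, 44 mm diameter, 65 mm tall; origin under its centre. A bystander
- hygrometer: loose white standing display box, 30 x 110 mm, 100 mm tall; origin under its centre. A bystander

How it is judged:
On the way, in this order (a step that is already met when the one before it is completed fails the run):
1. the disc turns anticlockwise at 17 to 23 turns a minute for 6.5 s without a break (velocity of joint spindle between 1.76 and 2.43 rad/s), for 6.5 s.
2. the disc stands still with its index bar at the pointer (horizontal distance between index and pointer below 0.02 m and angular speed of disc below 0.06 rad/s), for 0.3 s.
At the end, for the whole second after the job is handed in: The disc is at rest (under 0.06 rad/s) with the outer end of its index bar within 20 mm of the pointer's tip (about 0.13 rad either way), the crank is at rest, and the gripper has let go and is more than 60 mm from the grip (all of step 2 and not (velocity of joint crank above 0.1 rad/s) and not (velocity of joint crank below -0.1 rad/s) and distance between the grasp point and grip_mid above 0.06 m); the robot touches nothing.
It fails at once if the disc goes faster than 30 turns a minute (velocity of joint spindle above 3.15 rad/s).
It fails at once if the disc runs backwards (velocity of joint spindle below -0.2 rad/s).
It fails at once if the robot touches the disc (contact force between any of the fingers, the arm and disc_c0 above 0.5 N or contact force between any of the fingers, the arm and disc_c2 above 0.5 N).
It fails at once if a bystander is moved (distance of any of weight_large, weight_small, hygrometer from where it was at the start of the episode above 0.02 m).
It also fails if it takes over 64 s, if anything falls off the work surface, if the arm or the gripper's body presses on something with over 40 N, if the wrist force passes 120 N, or if a joint passes its speed limit or range.

## Working session

There is one attempt and no reset: what is moved stays moved. The work goes in short steps, Python scripts to look and compute and a shell command to move; the robot and the scene stay as the last step left them, time stands still between calls to the robot, and variables do not carry over. Pictures are saved under pics/ and viewed, at most 10 in all, crops included, and the job is handed in when it is done.

```bash
mkdir -p pics; ls
python3 - <<'E'
from workcell import manip
import cv2,numpy as np
o=manip.get_obs();print({k:np.round(v,3).tolist() for k,v in o.items()},manip.tcp_to_grasp)
for n in("scene","top"):
    s=manip.snapshot(n);cv2.imwrite(f"pics/{n}0.png",s["img"]);print(n,s["fov_y"],s["cx"],s["cy"],np.round(s["R"],4).tolist(),np.round(s["t"],4).tolist())
E
```

```text
pics
{'t': 0.0, 'q': [1.233, 0.265, 1.605, -0.0, 1.274, -0.037], 'joint_velocities': [0.0, 0.001, 0.0, 0.001, -0.002, -0.0], 'effort': [0.001, -50.211, -35.688, 0.073, 0.03, -0.0], 'eef_pos': [0.2, 0.644, 0.237], 'orientation': [[-0.955, 0.296, -0.001], [0.296, 0.955, -0.002], [0.0, -0.002, -1.0]], 'force': [0.515, -0.702, -0.354], 'wrist_torque': [-0.009, -0.009, -0.034], 'finger_force': 0.0, 'width': 0.088} 0.0187
scene 44.634367106748385 277.71263978734044 206.82264920760758 [[0.4175, 0.9086, -0.0105], [0.6463, -0.3051, -0.6995], [-0.6388, 0.2852, -0.7146]] [-0.1919, -0.2686, 1.9094]
top 48.632382361422486 284.18641685537466 212.9740461791543 [[-0.0116, -0.9999, -0.0086], [-0.993, 0.0126, -0.1177], [0.1178, 0.0072, -0.993]] [-0.0391, 0.5103, 1.5806]
```

View pics/scene0.png

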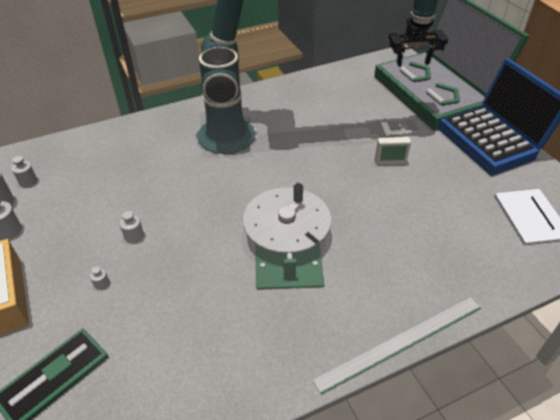

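View pics/top0.png

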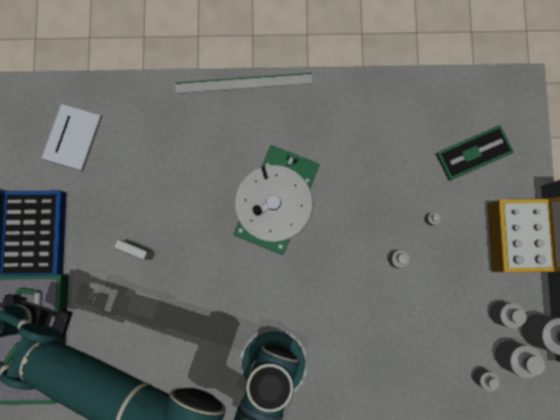

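The scene view shows the stand with disc around (287,220), the grip at (298,190), the index bar at (312,238) and the pointer post at (290,262). The top view shows the disc hub at (273,202), the grip at (257,210), the bar at (265,172) and the post at (292,160). I'll enlarge both.

Run:
```python
import cv2
a=cv2.imread("pics/scene0.png")[165:295,230:345]; b=cv2.imread("pics/top0.png")[140:260,220:335]
cv2.imwrite("pics/c.png",cv2.hconcat([cv2.resize(a[:120],None,fx=3.4,fy=3.4,interpolation=2) if 0 else cv2.resize(a,(398,450),interpolation=2),cv2.resize(b,(398,450),interpolation=2)]))
```

```text
(no output)
```

View pics/c.png

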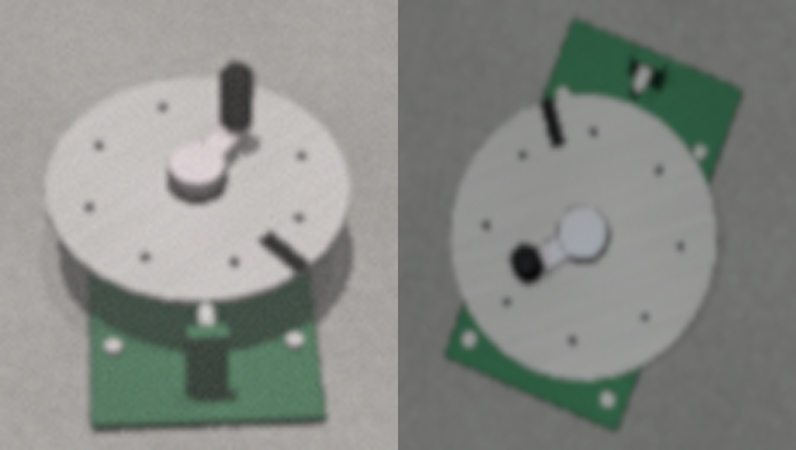

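Scene crop: grip top (237,70), hub top (197,163), bar outer end (303,266), pointer tip (204,304). Top crop: grip top (527,262), hub (583,234), bar outer end (547,100), pointer tip (636,92). Next I triangulate these.

```bash
cat > h.py <<'E'
import numpy as np,cv2
from workcell import manip
R1=dict(scene=None)
def P(s):
    f=210/np.tan(np.radians(s["fov_y"])/2)
    return np.array([[f,0,s["cx"]],[0,f,s["cy"]],[0,0,1]])@np.c_[s["R"],s["t"]]
def tri(Pa,a,Pb,b):
    X=cv2.triangulatePoints(Pa,Pb,np.float64(a).reshape(2,1),np.float64(b).reshape(2,1));return (X[:3]/X[3]).ravel()
def proj(Pm,X):
    u=Pm@np.r_[X,1];return u[:2]/u[2]
def onz(Pm,p,z):
    A=np.c_[Pm[:,:2],Pm[:,2]*z+Pm[:,3]];h=np.linalg.solve(A,np.r_[p,1]);return h[:2]/h[2]
E
python3 - <<'E'
from h import *
S=manip.snapshot("scene");T=manip.snapshot("top");Ps,Pt=P(S),P(T);np.savez("cal.npz",s=Ps,t=Pt)
for M in(S,T):print("cam",(-np.array(M["R"]).T@M["t"]).round(3))
sc=lambda x,y:((x+.5)/3.4609-.5+230,(y+.5)/3.4615-.5+165)
tp=lambda x,y:((x-398+.5)/3.4609-.5+220,(y+.5)/3.75-.5+140)
pts=dict(grip=((237,70),(527,262),.16),hub=((197,163),(583,234),.11),bar=((303,266),(547,100),.084),ptr=((204,304),(636,92),.084),
 disc=((198,188),(584,238),.077),b1=((112,345),(700,152),.02),b2=((294,339),(562,92),.02))
for k,(a,b,z) in pts.items():
    X=tri(Ps,sc(*a),Pt,tp(*b));r=np.hypot(*(proj(Ps,X)-sc(*a)))
    print(k,X.round(4),"res",r.round(2),"onz",onz(Ps,sc(*a),z).round(4),onz(Pt,tp(*b),z).round(4))
E
```

```text
cam [ 1.473 -0.452  1.175]
cam [ 0.32  -0.057  1.629]
grip [0.5078 0.0428 0.1573] res 0.64 onz [0.5108 0.0433] [0.5066 0.0406]
hub [ 0.5393 -0.0082  0.0973] res 0.33 onz [ 0.5507 -0.0125] [ 0.5371 -0.0097]
bar [0.6652 0.027  0.0795] res 0.45 onz [0.6688 0.0262] [0.6636 0.0253]
ptr [ 0.6698 -0.0624  0.083 ] res 0.14 onz [ 0.6704 -0.0631] [ 0.6698 -0.0619]
disc [ 0.5401 -0.0079  0.067 ] res 0.43 onz [ 0.5489 -0.0107] [ 0.5382 -0.0096]
b1 [ 0.627  -0.1264  0.0156] res 0.07 onz [ 0.6303 -0.1274] [ 0.626  -0.1264]
b2 [0.6859 0.0129 0.0162] res 0.2 onz [0.6883 0.0108] [0.6853 0.0134]
```

```bash
python3 -m handwheel '[[[1,-0.5,-0.5,0,0,0,-1],[1,-0.5,-0.5,0,0,0,-1],[1,-0.5,-0.5,0,0,0,-1],[1,-0.34,-0.65,0,0,0,0],[1,-0.34,-0.65,0,0,0,0],[1,-0.34,-0.65,0,0,0,0],[1,-0.34,-0.65,0,0,0,0],[1,-0.34,-0.65,0,0,0,0],[1,-0.34,-0.65,0,0,0,0],[1,0,0,0,0,0,0]]]'
python3 -c "
from h import *
o=manip.get_obs();print(np.round(o['orientation'],4),o['eef_pos'],o['q'])"
```

```text
t: 1.45
eef_pos: [0.4576, 0.1882, 0.2387]
orientation: [[-1.0, 0.007, 0.0], [0.007, 1.0, -0.001], [-0.0, -0.001, -1.0]]
force: [0.6, 0.5, 0.2]
width: 0.0884
finger_force: 0.0
[[-1.0e+00  6.8e-03  4.0e-04]
 [ 6.8e-03  1.0e+00 -8.0e-04]
 [-4.0e-04 -7.0e-04 -1.0e+00]] [0.4576315  0.18824939 0.23870172] [ 3.40500139e-01 -8.13240366e-02  1.97901033e+00 -8.94928897e-04
  1.24376036e+00 -1.22317119e+00]
```

```bash
python3 -m handwheel '[[[1,-0.213,-0.605,0,0,0,0],[1,-0.213,-0.605,0,0,0,0],[1,-0.213,-0.605,0,0,0,0],[1,0,0,0.5,0,0,0],[1,0,0,0.5,0,0,0],[1,0,0,0.5,0,0,0],[1,0,0,0,0,0,0],[1,0,0,0,0,0,0]]]' 10
python3 - <<'E'
from h import *
a=manip.snapshot("scene")["img"][150:290,215:360]; b=manip.snapshot("top")["img"][130:270,205:350]
cv2.imwrite("pics/d.png",cv2.hconcat([cv2.resize(x,(400,386),interpolation=2) for x in(a,b)]))
E
```

```text
t: 2.45
eef_pos: [0.508, 0.0471, 0.1199]
orientation: [[-1.0, -0.0, 0.001], [-0.0, 1.0, 0.0], [-0.001, 0.0, -1.0]]
force: [0.4, -0.4, 0.5]
width: 0.0883
finger_force: 0.0
```

View pics/d.png

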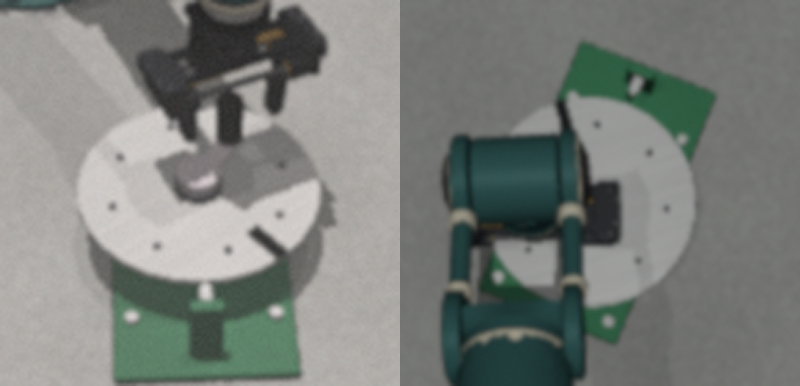

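The fingers straddle the grip (scene crop (230,118)) and the bar is visible at (270,243). Closing now, and writing a bar tracker.

```bash
python3 -m handwheel '[[[-1,0,-0.05,0,0,0,0],[-1,0,0,0,0,0,0],[-1,0,0,0,0,0,0],[-1,0,0,0,0,0,0],[-1,0,0,0,0,0,0]]]' 10
cat > track.py <<'E'
from h import *
C=np.load("cal.npz");AX=np.array([.5397,-.0081]);PTR=np.radians(-22.7)
def prof(img,Pm):
    th=np.radians(np.arange(0,360,1.0))[:,None]+PTR;r=np.linspace(.09,.124,12)[None]
    X=np.stack([AX[0]+r*np.cos(th),AX[1]+r*np.sin(th),np.full(np.broadcast(th,r).shape,.084),np.ones(np.broadcast(th,r).shape)],-1)
    u=X@Pm.T;u=(u[...,:2]/u[...,2:]).astype(np.float32)
    return cv2.remap(cv2.cvtColor(img,cv2.COLOR_BGR2GRAY),u[...,0],u[...,1],cv2.INTER_LINEAR).max(1).astype(float)
def look(names=("scene",)):
    for n in names:
        t=manip.get_obs()["t"];p=prof(manip.snapshot(n)["img"],C[n[0]])
        # dark runs (max along bar below threshold): angle rad vs pointer, width
        d=p<95;e=np.flatnonzero(d);out=[]
        if len(e):
            for g in np.split(e,np.flatnonzero(np.diff(e)>1)+1):
                w=(100-p[g]).clip(1);out.append((round(float(np.radians((g*w).sum()/w.sum())),3),len(g),int(p[g].min())))
        print(n,"t",round(t,3),"ang,width_deg,dark:",out)
if __name__=="__main__":
    import sys;look(sys.argv[1:] or ("scene",))
E
python3 track.py scene top
```

```text
t: 3.18
eef_pos: [0.5072, 0.0423, 0.1187]
orientation: [[-1.0, 0.001, -0.0], [0.001, 1.0, 0.0], [0.0, 0.0, -1.0]]
force: [0.2, -1.1, -0.5]
width: 0.0402
finger_force: 0.0
scene t 3.175 ang,width_deg,dark: [(2.725, 15, 50), (3.051, 11, 52)]
top t 3.225 ang,width_deg,dark: [(0.668, 6, 37), (1.845, 62, 39), (3.22, 2, 90)]
```

```bash
python3 -m handwheel '[[[-1,0,0,0,0,0,0],[-1,0,0,0,0,0,0],[-1,0,0,0,0,0,0]]]' 10
sed -i 's/\.max(1)\.astype/.mean(1).astype/' track.py
python3 - <<'E'
from track import *
s=manip.snapshot("scene")["img"];cv2.imwrite("s.png",s);p=prof(s,C["s"]);print(p[::3].astype(int).tolist());print(p[20:60].astype(int).tolist())
p=prof(manip.snapshot("top")["img"],C["t"]);print(p[::3].astype(int).tolist())
E
```

```text
t: 3.65
eef_pos: [0.5071, 0.0424, 0.1186]
orientation: [[-1.0, 0.001, -0.0], [0.001, 1.0, 0.0], [0.0, 0.0, -1.0]]
force: [0.2, 0.7, 0.6]
width: 0.0295
finger_force: 10.0
[205, 206, 206, 206, 198, 184, 199, 205, 205, 205, 193, 126, 67, 87, 168, 202, 203, 202, 196, 186, 193, 202, 204, 204, 204, 203, 197, 186, 168, 146, 131, 129, 130, 126, 121, 117, 119, 119, 118, 120, 120, 118, 119, 120, 131, 143, 151, 166, 149, 90, 55, 49, 48, 49, 49, 49, 50, 50, 54, 93, 129, 116, 104, 100, 86, 66, 78, 153, 192, 196, 196, 196, 196, 196, 196, 197, 198, 198, 198, 196, 189, 179, 177, 187, 192, 195, 198, 199, 201, 201, 201, 202, 201, 202, 201, 199, 191, 186, 194, 200, 201, 203, 201, 200, 202, 202, 204, 205, 203, 204, 199, 184, 195, 204, 204, 204, 203, 204, 204, 205]
[205, 205, 205, 205, 205, 205, 205, 205, 204, 201, 193, 178, 155, 126, 98, 77, 67, 65, 71, 87, 113, 142, 168, 186, 197, 202, 203, 203, 203, 203, 203, 202, 201, 199, 196, 192, 188, 186, 187, 190]
[152, 152, 152, 152, 149, 141, 142, 150, 151, 150, 146, 130, 67, 34, 91, 137, 140, 135, 128, 119, 110, 99, 87, 75, 59, 52, 54, 57, 60, 62, 66, 70, 73, 73, 68, 62, 59, 56, 53, 50, 44, 38, 37, 36, 42, 54, 61, 64, 96, 130, 138, 140, 149, 152, 153, 153, 150, 145, 140, 132, 113, 87, 79, 78, 74, 73, 70, 87, 134, 155, 157, 157, 157, 157, 157, 157, 157, 157, 156, 150, 141, 139, 147, 150, 152, 153, 154, 154, 155, 155, 154, 154, 153, 153, 150, 144, 146, 151, 151, 152, 153, 150, 150, 151, 151, 153, 153, 151, 152, 150, 142, 144, 150, 151, 151, 150, 151, 151, 151, 152]
```

```bash
cat > gen.py <<'E'
import sys,json
from track import *
# usage: gen.py start_deg inc,inc,... ; increments "21*8" allowed ; prints rows in tens
a=float(sys.argv[1]);inc=[]
for s in sys.argv[2].split(","):
    v,_,n=s.partition("*");inc+=[float(v)]*int(n or 1)
ang=np.radians(a+np.r_[0,np.cumsum(inc)]);p=.06*np.c_[-np.cos(ang),np.sin(ang)]/.08
r=np.diff(np.round(p,3),axis=0)
for k in range(0,len(r),10):
    print("start",round(float(np.degrees(ang[k])),1),json.dumps([[-1,round(x,3)+0.,round(y,3)+0.,0,0,0,0] for x,y in r[k:k+10].tolist()]).replace(" ",""))
print("end",np.degrees(ang[-1]).round(1))
E
python3 - <<'E'
s=open('track.py').read()
i=s.index("        # dark");j=s.index("        print(n")
s=s[:i]+'''        f=np.minimum(np.roll(p,14),np.roll(p,-14))-p;out=[]
        for g in np.flatnonzero((f>45)&(f>=np.roll(f,1))&(f>np.roll(f,-1))):
            k=np.arange(-8,9);w=(f[(g+k)%360]-20).clip(0);out.append((round(float(np.radians(g+(k*w).sum()/w.sum())),3),int(f[g])))
'''+s[j:].replace("ang,width_deg,dark:","(ang,depth):")
open('track.py','w').write(s)
E
python3 track.py scene; python3 gen.py 122.8 7,14,21*38
```

```text
scene t 3.75 (ang,depth): [(0.639, 137), (3.409, 61)]
start 122.8 [[-1,0.074,-0.054,0,0,0,0],[-1,0.125,-0.133,0,0,0,0],[-1,0.119,-0.246,0,0,0,0],[-1,0.022,-0.273,0,0,0,0],[-1,-0.077,-0.262,0,0,0,0],[-1,-0.165,-0.218,0,0,0,0],[-1,-0.233,-0.143,0,0,0,0],[-1,-0.268,-0.051,0,0,0,0],[-1,-0.269,0.049,0,0,0,0],[-1,-0.234,0.142,0,0,0,0]]
start 311.8 [[-1,-0.167,0.216,0,0,0,0],[-1,-0.079,0.262,0,0,0,0],[-1,0.021,0.273,0,0,0,0],[-1,0.117,0.247,0,0,0,0],[-1,0.197,0.189,0,0,0,0],[-1,0.253,0.105,0,0,0,0],[-1,0.273,0.008,0,0,0,0],[-1,0.258,-0.09,0,0,0,0],[-1,0.208,-0.177,0,0,0,0],[-1,0.131,-0.24,0,0,0,0]]
start 521.8 [[-1,0.037,-0.271,0,0,0,0],[-1,-0.063,-0.266,0,0,0,0],[-1,-0.154,-0.225,0,0,0,0],[-1,-0.225,-0.156,0,0,0,0],[-1,-0.265,-0.065,0,0,0,0],[-1,-0.271,0.035,0,0,0,0],[-1,-0.241,0.129,0,0,0,0],[-1,-0.178,0.208,0,0,0,0],[-1,-0.092,0.257,0,0,0,0],[-1,0.006,0.273,0,0,0,0]]
start 731.8 [[-1,0.104,0.253,0,0,0,0],[-1,0.187,0.199,0,0,0,0],[-1,0.246,0.119,0,0,0,0],[-1,0.273,0.022,0,0,0,0],[-1,0.262,-0.077,0,0,0,0],[-1,0.218,-0.165,0,0,0,0],[-1,0.143,-0.233,0,0,0,0],[-1,0.051,-0.268,0,0,0,0],[-1,-0.049,-0.269,0,0,0,0],[-1,-0.142,-0.234,0,0,0,0]]
end 941.8
```

```bash
python3 -m handwheel '[[[-1,0.074,-0.054,0,0,0,0],[-1,0.125,-0.133,0,0,0,0],[-1,0.119,-0.246,0,0,0,0],[-1,0.022,-0.273,0,0,0,0],[-1,-0.077,-0.262,0,0,0,0],[-1,-0.165,-0.218,0,0,0,0],[-1,-0.233,-0.143,0,0,0,0],[-1,-0.268,-0.051,0,0,0,0],[-1,-0.269,0.049,0,0,0,0],[-1,-0.234,0.142,0,0,0,0]]]' 10
python3 track.py scene
python3 -c "
from track import *
o=manip.get_obs();d=o['eef_pos'][:2]-AX;print(np.hypot(*d),np.degrees(np.arctan2(d[1],d[0]))%360,o['eef_pos'],o['force'],o['width'])"
```

```text
t: 5.05
eef_pos: [0.5781, -0.0523, 0.1185]
orientation: [[-1.0, 0.002, -0.004], [0.002, 1.0, 0.002], [0.004, 0.002, -1.0]]
force: [-7.7, 8.9, 6.1]
width: 0.0293
finger_force: 10.0
scene t 5.05 (ang,depth): [(1.547, 143)]
0.058469858628414674 313.3267113903285 [ 0.57981954 -0.05063407  0.11866635] [-2.34390093  6.07947218  1.38506707] 0.029594050800828272
```

```bash
python3 -m handwheel '[[[-1,-0.167,0.216,0,0,0,0],[-1,-0.079,0.262,0,0,0,0],[-1,0.021,0.273,0,0,0,0],[-1,0.117,0.247,0,0,0,0],[-1,0.197,0.189,0,0,0,0],[-1,0.253,0.105,0,0,0,0],[-1,0.273,0.008,0,0,0,0],[-1,0.258,-0.09,0,0,0,0],[-1,0.208,-0.177,0,0,0,0],[-1,0.131,-0.24,0,0,0,0]]]' 10 | egrep -v orient
python3 track.py scene
python3 -m handwheel '[[[-1,0.037,-0.271,0,0,0,0],[-1,-0.063,-0.266,0,0,0,0],[-1,-0.154,-0.225,0,0,0,0],[-1,-0.225,-0.156,0,0,0,0],[-1,-0.265,-0.065,0,0,0,0],[-1,-0.271,0.035,0,0,0,0],[-1,-0.241,0.129,0,0,0,0],[-1,-0.178,0.208,0,0,0,0],[-1,-0.092,0.257,0,0,0,0],[-1,0.006,0.273,0,0,0,0]]]' 10 | egrep -v orient
python3 track.py scene top
```

```text
t: 6.35
eef_pos: [0.4811, 0.0109, 0.1187]
force: [3.1, -1.0, -2.5]
width: 0.0297
finger_force: 10.0
scene t 6.35 (ang,depth): []
t: 7.65
eef_pos: [0.598, 0.0043, 0.1185]
force: [-9.0, -1.8, 5.2]
width: 0.0297
finger_force: 10.0
scene t 7.65 (ang,depth): [(6.109, 92)]
top t 7.7 (ang,depth): []
```

```bash
python3 gen.py 941.8 21*40
```

```text
start 941.8 [[-1,-0.216,-0.167,0,0,0,0],[-1,-0.262,-0.079,0,0,0,0],[-1,-0.273,0.021,0,0,0,0],[-1,-0.247,0.117,0,0,0,0],[-1,-0.189,0.197,0,0,0,0],[-1,-0.105,0.253,0,0,0,0],[-1,-0.008,0.273,0,0,0,0],[-1,0.09,0.258,0,0,0,0],[-1,0.177,0.208,0,0,0,0],[-1,0.24,0.131,0,0,0,0]]
start 1151.8 [[-1,0.271,0.037,0,0,0,0],[-1,0.266,-0.063,0,0,0,0],[-1,0.225,-0.154,0,0,0,0],[-1,0.156,-0.225,0,0,0,0],[-1,0.065,-0.265,0,0,0,0],[-1,-0.035,-0.271,0,0,0,0],[-1,-0.129,-0.241,0,0,0,0],[-1,-0.208,-0.178,0,0,0,0],[-1,-0.257,-0.092,0,0,0,0],[-1,-0.273,0.006,0,0,0,0]]
start 1361.8 [[-1,-0.253,0.104,0,0,0,0],[-1,-0.199,0.187,0,0,0,0],[-1,-0.119,0.246,0,0,0,0],[-1,-0.022,0.273,0,0,0,0],[-1,0.077,0.262,0,0,0,0],[-1,0.165,0.218,0,0,0,0],[-1,0.233,0.143,0,0,0,0],[-1,0.268,0.051,0,0,0,0],[-1,0.269,-0.049,0,0,0,0],[-1,0.234,-0.142,0,0,0,0]]
start 1571.8 [[-1,0.167,-0.216,0,0,0,0],[-1,0.079,-0.262,0,0,0,0],[-1,-0.021,-0.273,0,0,0,0],[-1,-0.117,-0.247,0,0,0,0],[-1,-0.197,-0.189,0,0,0,0],[-1,-0.253,-0.105,0,0,0,0],[-1,-0.273,-0.008,0,0,0,0],[-1,-0.258,0.09,0,0,0,0],[-1,-0.208,0.177,0,0,0,0],[-1,-0.131,0.24,0,0,0,0]]
end 1781.8
```

```bash
python3 -m handwheel '[[[-1,0.104,0.253,0,0,0,0],[-1,0.187,0.199,0,0,0,0],[-1,0.246,0.119,0,0,0,0],[-1,0.273,0.022,0,0,0,0],[-1,0.262,-0.077,0,0,0,0],[-1,0.218,-0.165,0,0,0,0],[-1,0.143,-0.233,0,0,0,0],[-1,0.051,-0.268,0,0,0,0],[-1,-0.049,-0.269,0,0,0,0],[-1,-0.142,-0.234,0,0,0,0]]]' 10 | egrep -v orient
python3 track.py scene
python3 -m handwheel '[[[-1,-0.216,-0.167,0,0,0,0],[-1,-0.262,-0.079,0,0,0,0],[-1,-0.273,0.021,0,0,0,0],[-1,-0.247,0.117,0,0,0,0],[-1,-0.189,0.197,0,0,0,0],[-1,-0.105,0.253,0,0,0,0]]]' 10 | egrep -v orient
python3 track.py scene
python3 -m handwheel '[[[-1,-0.008,0.273,0,0,0,0],[-1,0.09,0.258,0,0,0,0],[-1,0.177,0.208,0,0,0,0],[-1,0.24,0.131,0,0,0,0]]]' 10 | egrep -v orient
python3 track.py scene
```

```text
t: 9.0
eef_pos: [0.4953, -0.0487, 0.1188]
force: [6.4, 7.5, -5.5]
width: 0.0296
finger_force: 10.0
scene t 9.0 (ang,depth): [(2.313, 133)]
t: 9.8
eef_pos: [0.5979, -0.0203, 0.1185]
force: [-10.3, 2.4, 7.4]
width: 0.0294
finger_force: 10.0
scene t 9.8 (ang,depth): [(3.957, 77), (5.797, 48)]
t: 10.35
eef_pos: [0.5585, 0.0501, 0.1186]
force: [-2.0, -3.5, 1.5]
width: 0.0296
finger_force: 10.0
scene t 10.35 (ang,depth): [(4.948, 140)]
```

```bash
cat > fit.py <<'E'
import numpy as np
from scipy.optimize import least_squares
# crank speed schedule: list of (dt, deg)
def sched():
    L=[(.125,7),(.125,14)]+[(.125,21)]*8+[(.05,0)]+[(.125,21)]*10+[(.05,0)]+[(.125,21)]*10+[(.1,0)]+[(.125,21)]*10+[(.05,0)]+[(.125,21)]*6+[(.05,0)]+[(.125,21)]*4+[(.05,0)]
    return L
def sim(p,L,th0=.655,w=0.,dt=.0125,lag=.04):
    J,b,c=p;k=.02;th=th0;t=3.8;T=[t];TH=[th];W=[w]
    for d,deg in L:
        wc=np.radians(deg)/d;n=round(d/dt)
        for _ in range(n):
            tq=k*(wc-w);f=tq-b*w
            if w>1e-6 or f>c: f-=c
            else: f=0;w=0
            w=max(0,w+f/J*dt);th+=w*dt;t+=dt;T.append(t);TH.append(th);W.append(w)
    return np.array(T),np.array(TH),np.array(W)
OBS=[(5.05,1.547),(7.65,6.109),(9.0,2.313+2*np.pi),(10.35,4.948+2*np.pi)]
def fit(L,OBS,pr=(.024,.005,.005)):
    o=np.array(OBS)
    def res(p):
        T,TH,W=sim(np.exp(p),L);return np.r_[(np.interp(o[:,0]-.03,T,TH)-o[:,1])/.04,(p-np.log(pr))/[.5,.4,.4]]
    r=least_squares(res,np.log(pr));return np.exp(r.x),r.fun
if __name__=="__main__":
    p,f=fit(sched(),OBS);print(p,f.round(2));T,TH,W=sim(p,sched())
    for t in np.arange(4,10.5,.5):print(t,np.interp(t,T,W).round(2),end="; ")
    for d in(20,21,22,23):
        w=np.radians(d)*10/1.3;print(d,(.02*w-p[2])/(.02+p[1]))
E
python3 fit.py; python3 gen.py 1151.8 22*50
```

```text
[0.02542508 0.00588729 0.00545024] [-0.   -0.53  0.9  -0.39  0.12  0.41  0.22]
4.0 0.16; 4.5 0.89; 5.0 1.36; 5.5 1.56; 6.0 1.76; 6.5 1.78; 7.0 1.89; 7.5 1.95; 8.0 1.82; 8.5 1.92; 9.0 1.97; 9.5 1.93; 10.0 1.89; 20 1.8639338196345032
21 1.967657376694767
22 2.071380933755031
23 2.1751044908152943
start 1151.8 [[-1,0.284,0.036,0,0,0,0],[-1,0.276,-0.073,0,0,0,0],[-1,0.23,-0.171,0,0,0,0],[-1,0.148,-0.245,0,0,0,0],[-1,0.046,-0.283,0,0,0,0],[-1,-0.064,-0.279,0,0,0,0],[-1,-0.163,-0.235,0,0,0,0],[-1,-0.24,-0.156,0,0,0,0],[-1,-0.28,-0.056,0,0,0,0],[-1,-0.282,0.054,0,0,0,0]]
start 1371.8 [[-1,-0.24,0.155,0,0,0,0],[-1,-0.165,0.234,0,0,0,0],[-1,-0.065,0.278,0,0,0,0],[-1,0.043,0.283,0,0,0,0],[-1,0.147,0.246,0,0,0,0],[-1,0.228,0.173,0,0,0,0],[-1,0.276,0.075,0,0,0,0],[-1,0.284,-0.034,0,0,0,0],[-1,0.251,-0.138,0,0,0,0],[-1,0.181,-0.222,0,0,0,0]]
start 1591.8 [[-1,0.085,-0.273,0,0,0,0],[-1,-0.024,-0.285,0,0,0,0],[-1,-0.129,-0.256,0,0,0,0],[-1,-0.216,-0.188,0,0,0,0],[-1,-0.27,-0.094,0,0,0,0],[-1,-0.286,0.014,0,0,0,0],[-1,-0.26,0.12,0,0,0,0],[-1,-0.196,0.208,0,0,0,0],[-1,-0.103,0.267,0,0,0,0],[-1,0.004,0.286,0,0,0,0]]
start 1811.8 [[-1,0.111,0.264,0,0,0,0],[-1,0.201,0.203,0,0,0,0],[-1,0.264,0.113,0,0,0,0],[-1,0.286,0.006,0,0,0,0],[-1,0.267,-0.102,0,0,0,0],[-1,0.21,-0.194,0,0,0,0],[-1,0.122,-0.259,0,0,0,0],[-1,0.016,-0.286,0,0,0,0],[-1,-0.092,-0.271,0,0,0,0],[-1,-0.187,-0.216,0,0,0,0]]
start 2031.8 [[-1,-0.255,-0.131,0,0,0,0],[-1,-0.285,-0.026,0,0,0,0],[-1,-0.274,0.083,0,0,0,0],[-1,-0.223,0.179,0,0,0,0],[-1,-0.139,0.25,0,0,0,0],[-1,-0.036,0.284,0,0,0,0],[-1,0.073,0.276,0,0,0,0],[-1,0.171,0.23,0,0,0,0],[-1,0.245,0.148,0,0,0,0],[-1,0.283,0.046,0,0,0,0]]
end 2251.8
```

```bash
python3 -m handwheel '[[[-1,0.284,0.036,0,0,0,0],[-1,0.276,-0.073,0,0,0,0],[-1,0.23,-0.171,0,0,0,0],[-1,0.148,-0.245,0,0,0,0],[-1,0.046,-0.283,0,0,0,0],[-1,-0.064,-0.279,0,0,0,0],[-1,-0.163,-0.235,0,0,0,0],[-1,-0.24,-0.156,0,0,0,0],[-1,-0.28,-0.056,0,0,0,0],[-1,-0.282,0.054,0,0,0,0]]]' 10 | egrep -v orient
python3 track.py scene
python3 -m handwheel '[[[-1,-0.24,0.155,0,0,0,0],[-1,-0.165,0.234,0,0,0,0],[-1,-0.065,0.278,0,0,0,0],[-1,0.043,0.283,0,0,0,0],[-1,0.147,0.246,0,0,0,0],[-1,0.228,0.173,0,0,0,0],[-1,0.276,0.075,0,0,0,0],[-1,0.284,-0.034,0,0,0,0],[-1,0.251,-0.138,0,0,0,0],[-1,0.181,-0.222,0,0,0,0]]]' 10 | egrep -v orient
python3 track.py scene
python3 -m handwheel '[[[-1,0.085,-0.273,0,0,0,0],[-1,-0.024,-0.285,0,0,0,0],[-1,-0.129,-0.256,0,0,0,0],[-1,-0.216,-0.188,0,0,0,0],[-1,-0.27,-0.094,0,0,0,0],[-1,-0.286,0.014,0,0,0,0],[-1,-0.26,0.12,0,0,0,0],[-1,-0.196,0.208,0,0,0,0],[-1,-0.103,0.267,0,0,0,0],[-1,0.004,0.286,0,0,0,0]]]' 10 | egrep -v orient
python3 track.py scene
```

```text
t: 11.65
eef_pos: [0.5626, -0.0624, 0.1185]
force: [-4.8, 12.9, 5.7]
width: 0.0296
finger_force: 10.0
scene t 11.65 (ang,depth): [(1.094, 141)]
t: 12.95
eef_pos: [0.4854, 0.0204, 0.1187]
force: [4.5, -2.3, -1.8]
width: 0.0296
finger_force: 10.0
scene t 12.95 (ang,depth): [(3.813, 86)]
t: 14.25
eef_pos: [0.5979, 0.0039, 0.1185]
force: [-8.2, -1.5, 6.6]
width: 0.0293
finger_force: 10.0
scene t 14.25 (ang,depth): [(0.131, 62), (6.041, 57)]
```

```bash
sed -i 's/p=prof(manip.snapshot(n)\["img"\],C\[n\[0\]\])/im=manip.snapshot(n)["img"];cv2.imwrite(f"im_{t:.2f}_{n}.png",im);p=prof(im,C[n[0]])/' track.py
python3 -m handwheel '[[[-1,0.111,0.264,0,0,0,0],[-1,0.201,0.203,0,0,0,0],[-1,0.264,0.113,0,0,0,0],[-1,0.286,0.006,0,0,0,0],[-1,0.267,-0.102,0,0,0,0],[-1,0.21,-0.194,0,0,0,0],[-1,0.122,-0.259,0,0,0,0],[-1,0.016,-0.286,0,0,0,0],[-1,-0.092,-0.271,0,0,0,0],[-1,-0.187,-0.216,0,0,0,0]]]' 10 | egrep -v orient
python3 track.py scene
python3 - <<'E'
from fit import *
L=sched()+([(.125,22)]*10+[(.05,0)])*4
tp=2*np.pi
O=OBS+[(11.65,1.094+2*tp),(12.95,3.813+2*tp)]
p,f=fit(L,O);print(p,f.round(2));T,TH,W=sim(p,L)
for t in np.arange(6,15.5,.25):print(t,np.interp(t,T,W).round(2),end="; ")
print("pred 14.25",np.interp(14.22,T,TH)%tp,"15.55",np.interp(15.52,T,TH)%tp)
E
```

```text
t: 15.55
eef_pos: [0.5028, -0.0557, 0.1187]
force: [7.5, 9.9, -5.1]
width: 0.0298
finger_force: 10.0
scene t 15.55 (ang,depth): [(2.744, 85)]
[0.02474946 0.00601483 0.00564228] [ 0.28 -0.37  0.58 -1.26  1.49 -0.56  0.06  0.46  0.3 ]
6.0 1.76; 6.25 1.83; 6.5 1.77; 6.75 1.83; 7.0 1.88; 7.25 1.92; 7.5 1.94; 7.75 1.74; 8.0 1.81; 8.25 1.86; 8.5 1.9; 8.75 1.93; 9.0 1.96; 9.25 1.88; 9.5 1.92; 9.75 1.95; 10.0 1.87; 10.25 1.91; 10.5 1.84; 10.75 1.91; 11.0 1.97; 11.25 2.01; 11.5 2.04; 11.75 1.95; 12.0 1.99; 12.25 2.03; 12.5 2.06; 12.75 2.08; 13.0 1.97; 13.25 2.01; 13.5 2.04; 13.75 2.07; 14.0 2.08; 14.25 2.1; 14.5 2.01; 14.75 2.04; 15.0 2.07; 15.25 2.08; pred 14.25 0.16889355178573595 15.55 2.8367786319558057
```

```bash
python3 -m handwheel '[[[-1,-0.255,-0.131,0,0,0,0],[-1,-0.285,-0.026,0,0,0,0],[-1,-0.274,0.083,0,0,0,0],[-1,-0.223,0.179,0,0,0,0],[-1,-0.139,0.25,0,0,0,0],[-1,-0.036,0.284,0,0,0,0],[-1,0.073,0.276,0,0,0,0],[-1,0.171,0.23,0,0,0,0],[-1,0.245,0.148,0,0,0,0],[-1,0.283,0.046,0,0,0,0]]]' 10 | egrep -v orient
python3 track.py scene; python3 gen.py 2251.8 22*20,16,14,12,10,9,8,7,7,7,7
```

```text
t: 16.85
eef_pos: [0.5372, 0.0533, 0.1186]
force: [0.3, -3.5, 2.1]
width: 0.0294
finger_force: 10.0
scene t 16.85 (ang,depth): [(5.468, 138)]
start 2251.8 [[-1,0.279,-0.064,0,0,0,0],[-1,0.235,-0.163,0,0,0,0],[-1,0.156,-0.24,0,0,0,0],[-1,0.056,-0.28,0,0,0,0],[-1,-0.054,-0.282,0,0,0,0],[-1,-0.155,-0.24,0,0,0,0],[-1,-0.234,-0.165,0,0,0,0],[-1,-0.278,-0.065,0,0,0,0],[-1,-0.283,0.043,0,0,0,0],[-1,-0.246,0.147,0,0,0,0]]
start 2471.8 [[-1,-0.173,0.228,0,0,0,0],[-1,-0.075,0.276,0,0,0,0],[-1,0.034,0.284,0,0,0,0],[-1,0.138,0.251,0,0,0,0],[-1,0.222,0.181,0,0,0,0],[-1,0.273,0.085,0,0,0,0],[-1,0.285,-0.024,0,0,0,0],[-1,0.256,-0.129,0,0,0,0],[-1,0.188,-0.216,0,0,0,0],[-1,0.094,-0.27,0,0,0,0]]
start 2691.8 [[-1,0.001,-0.209,0,0,0,0],[-1,-0.047,-0.177,0,0,0,0],[-1,-0.073,-0.138,0,0,0,0],[-1,-0.082,-0.102,0,0,0,0],[-1,-0.088,-0.078,0,0,0,0],[-1,-0.087,-0.058,0,0,0,0],[-1,-0.083,-0.039,0,0,0,0],[-1,-0.086,-0.03,0,0,0,0],[-1,-0.09,-0.018,0,0,0,0],[-1,-0.091,-0.008,0,0,0,0]]
end 2788.8
```

```bash
python3 -m handwheel '[[[-1,0.279,-0.064,0,0,0,0],[-1,0.235,-0.163,0,0,0,0],[-1,0.156,-0.24,0,0,0,0],[-1,0.056,-0.28,0,0,0,0],[-1,-0.054,-0.282,0,0,0,0],[-1,-0.155,-0.24,0,0,0,0],[-1,-0.234,-0.165,0,0,0,0],[-1,-0.278,-0.065,0,0,0,0],[-1,-0.283,0.043,0,0,0,0],[-1,-0.246,0.147,0,0,0,0]]]' 10 | egrep -v orient
python3 track.py scene
python3 -m handwheel '[[[-1,-0.173,0.228,0,0,0,0],[-1,-0.075,0.276,0,0,0,0],[-1,0.034,0.284,0,0,0,0],[-1,0.138,0.251,0,0,0,0],[-1,0.222,0.181,0,0,0,0],[-1,0.273,0.085,0,0,0,0],[-1,0.285,-0.024,0,0,0,0],[-1,0.256,-0.129,0,0,0,0],[-1,0.188,-0.216,0,0,0,0],[-1,0.094,-0.27,0,0,0,0]]]' 10 | egrep -v orient
python3 track.py scene
python3 -m handwheel '[[[-1,0.001,-0.209,0,0,0,0],[-1,-0.047,-0.177,0,0,0,0],[-1,-0.073,-0.138,0,0,0,0],[-1,-0.082,-0.102,0,0,0,0],[-1,-0.088,-0.078,0,0,0,0],[-1,-0.087,-0.058,0,0,0,0],[-1,-0.083,-0.039,0,0,0,0],[-1,-0.086,-0.03,0,0,0,0],[-1,-0.09,-0.018,0,0,0,0],[-1,-0.091,-0.008,0,0,0,0]]]' 10 | egrep -v orient
python3 track.py scene
```

```text
t: 18.15
eef_pos: [0.5794, -0.0513, 0.1183]
force: [-9.5, 9.5, 8.8]
width: 0.0294
finger_force: 10.0
scene t 18.15 (ang,depth): [(1.75, 143)]
t: 19.45
eef_pos: [0.479, -0.0, 0.1186]
force: [5.5, 0.5, -4.1]
width: 0.0296
finger_force: 10.0
scene t 19.45 (ang,depth): [(4.488, 113)]
t: 20.75
eef_pos: [0.5384, -0.0671, 0.1186]
force: [0.3, 6.4, -0.6]
width: 0.0295
finger_force: 10.0
scene t 20.75 (ang,depth): [(0.162, 133), (2.764, 47)]
```

```bash
cat > plan.py <<'E'
from fit import *
tp=2*np.pi
L0=sched()+([(.125,22)]*10+[(.05,0)])*7+[(.125,d) for d in(16,14,12,10,9,8,7,7,7,7)]+[(.05,0)]
O0=OBS+[(11.65,1.094+2*tp),(12.95,3.813+2*tp),(14.25,.131+3*tp),(15.55,2.744+3*tp),(16.85,5.468+3*tp),(18.15,1.75+4*tp),(19.45,4.488+4*tp),(20.75,.162+5*tp)]
def show(L,O,extra):
    p,f=fit(L,O);T,TH,W=sim(p,L+extra);print(p,f.round(1))
    n=sum(d for d,_ in L)+3.8
    print("now",n,np.interp(n,T,TH)-5*tp,np.interp(n,T,W))
    for t in np.arange(n,T[-1],.5):print(round(t,2),(np.interp(t,T,TH)-6*tp).round(3),np.interp(t,T,W).round(2),end="; ")
    print("final",TH[-1]-6*tp,W[-1])
if __name__=="__main__":
    show(L0,O0,[(.125,12)]*20+[(.05,0)]+[(.125,8)]*20+[(.05,0)]+[(.125,0)]*24)
E
python3 plan.py; python3 gen.py 2788.8 12*20,8*20
```

```text
[0.0240796  0.00615441 0.0056701 ] [ 0.7  0.2  0.8 -1.4  1.1 -1.3 -0.2  0.8 -1.   1.3 -0.8  0.4  0.   0.5
  0.3]
now 20.8 0.25930480394726985 0.9641811959196113
20.8 -6.024 0.96; 21.3 -5.53 1.01; 21.8 -5.02 1.03; 22.3 -4.501 1.05; 22.8 -3.976 1.05; 23.3 -3.448 1.06; 23.8 -2.986 0.85; 24.3 -2.585 0.76; 24.8 -2.218 0.71; 25.3 -1.872 0.68; 25.8 -1.537 0.66; 26.3 -1.292 0.32; 26.8 -1.195 0.09; 27.3 -1.182 0.0; 27.8 -1.182 0.0; 28.3 -1.182 0.0; 28.8 -1.182 0.0; final -1.1815704966224345 0.0
start 2788.8 [[-1,-0.157,0.013,0,0,0,0],[-1,-0.15,0.046,0,0,0,0],[-1,-0.137,0.075,0,0,0,0],[-1,-0.119,0.103,0,0,0,0],[-1,-0.095,0.124,0,0,0,0],[-1,-0.066,0.142,0,0,0,0],[-1,-0.036,0.153,0,0,0,0],[-1,-0.003,0.157,0,0,0,0],[-1,0.029,0.154,0,0,0,0],[-1,0.061,0.144,0,0,0,0]]
start 2908.8 [[-1,0.089,0.129,0,0,0,0],[-1,0.115,0.107,0,0,0,0],[-1,0.134,0.082,0,0,0,0],[-1,0.148,0.051,0,0,0,0],[-1,0.155,0.02,0,0,0,0],[-1,0.157,-0.013,0,0,0,0],[-1,0.15,-0.046,0,0,0,0],[-1,0.137,-0.075,0,0,0,0],[-1,0.119,-0.103,0,0,0,0],[-1,0.095,-0.124,0,0,0,0]]
start 3028.8 [[-1,0.047,-0.094,0,0,0,0],[-1,0.035,-0.098,0,0,0,0],[-1,0.02,-0.103,0,0,0,0],[-1,0.006,-0.104,0,0,0,0],[-1,-0.009,-0.105,0,0,0,0],[-1,-0.023,-0.102,0,0,0,0],[-1,-0.037,-0.098,0,0,0,0],[-1,-0.051,-0.091,0,0,0,0],[-1,-0.062,-0.084,0,0,0,0],[-1,-0.074,-0.074,0,0,0,0]]
start 3108.8 [[-1,-0.083,-0.064,0,0,0,0],[-1,-0.092,-0.051,0,0,0,0],[-1,-0.097,-0.037,0,0,0,0],[-1,-0.102,-0.024,0,0,0,0],[-1,-0.104,-0.01,0,0,0,0],[-1,-0.105,0.005,0,0,0,0],[-1,-0.103,0.02,0,0,0,0],[-1,-0.099,0.034,0,0,0,0],[-1,-0.093,0.047,0,0,0,0],[-1,-0.086,0.059,0,0,0,0]]
end 3188.8
```

```bash
python3 -m handwheel '[[[-1,-0.157,0.013,0,0,0,0],[-1,-0.15,0.046,0,0,0,0],[-1,-0.137,0.075,0,0,0,0],[-1,-0.119,0.103,0,0,0,0],[-1,-0.095,0.124,0,0,0,0],[-1,-0.066,0.142,0,0,0,0],[-1,-0.036,0.153,0,0,0,0],[-1,-0.003,0.157,0,0,0,0],[-1,0.029,0.154,0,0,0,0],[-1,0.061,0.144,0,0,0,0]]]' 10 | egrep -v orient
python3 -m handwheel '[[[-1,0.089,0.129,0,0,0,0],[-1,0.115,0.107,0,0,0,0],[-1,0.134,0.082,0,0,0,0],[-1,0.148,0.051,0,0,0,0],[-1,0.155,0.02,0,0,0,0],[-1,0.157,-0.013,0,0,0,0],[-1,0.15,-0.046,0,0,0,0],[-1,0.137,-0.075,0,0,0,0],[-1,0.119,-0.103,0,0,0,0],[-1,0.095,-0.124,0,0,0,0]]]' 10 | egrep -v orient
python3 track.py scene
python3 -m handwheel '[[[-1,0.047,-0.094,0,0,0,0],[-1,0.035,-0.098,0,0,0,0],[-1,0.02,-0.103,0,0,0,0],[-1,0.006,-0.104,0,0,0,0],[-1,-0.009,-0.105,0,0,0,0],[-1,-0.023,-0.102,0,0,0,0],[-1,-0.037,-0.098,0,0,0,0],[-1,-0.051,-0.091,0,0,0,0],[-1,-0.062,-0.084,0,0,0,0],[-1,-0.074,-0.074,0,0,0,0]]]' 10 | egrep -v orient
python3 -m handwheel '[[[-1,-0.083,-0.064,0,0,0,0],[-1,-0.092,-0.051,0,0,0,0],[-1,-0.097,-0.037,0,0,0,0],[-1,-0.102,-0.024,0,0,0,0],[-1,-0.104,-0.01,0,0,0,0],[-1,-0.105,0.005,0,0,0,0],[-1,-0.103,0.02,0,0,0,0],[-1,-0.099,0.034,0,0,0,0],[-1,-0.093,0.047,0,0,0,0],[-1,-0.086,0.059,0,0,0,0]]]' 10 | egrep -v orient
python3 track.py scene
```

```text
t: 22.05
eef_pos: [0.5921, 0.021, 0.1185]
force: [-3.5, -2.6, 0.8]
width: 0.0297
finger_force: 10.0
t: 23.3
eef_pos: [0.4866, 0.0226, 0.1186]
force: [-2.0, 1.4, -1.6]
width: 0.0299
finger_force: 10.0
scene t 23.3 (ang,depth): []
t: 24.6
eef_pos: [0.5012, -0.0536, 0.1187]
force: [-0.0, -0.2, -4.2]
width: 0.0298
finger_force: 10.0
t: 25.85
eef_pos: [0.5764, -0.0538, 0.1185]
force: [-3.9, 5.3, 1.2]
width: 0.0293
finger_force: 10.0
scene t 25.85 (ang,depth): []
```

```bash
python3 - <<'E'
from track import *
for t in("23.30","25.85"):
    p=prof(cv2.imread(f"im_{t}_scene.png"),C["s"]);print(p[100:360:5].astype(int).tolist())
from plan import *
L=L0+[(.125,12)]*20+[(.05,0)]+[(.125,8)]*20+[(.05,0)]
show(L,O0,[(.125,8)]*10+[(.05,0)]+[(.125,0)]*24)
E
python3 gen.py 3188.8 8*20
python3 -c "
import cv2;a=cv2.imread('im_25.85_scene.png')[150:290,215:360];cv2.imwrite('pics/e.png',cv2.resize(a,(435,420),interpolation=2))"
```

```text
[149, 146, 138, 130, 129, 129, 127, 123, 125, 129, 157, 86, 60, 66, 49, 49, 49, 51, 66, 113, 114, 170, 178, 199, 198, 195, 189, 198, 198, 195, 186, 186, 189, 192, 190, 177, 187, 194, 194, 196, 198, 199, 201, 199, 184, 201, 201, 201, 202, 202, 202, 202]
[203, 196, 190, 200, 200, 191, 158, 87, 57, 68, 87, 61, 91, 105, 92, 76, 48, 46, 46, 45, 46, 48, 47, 47, 51, 52, 70, 85, 75, 64, 68, 67, 75, 96, 72, 63, 151, 195, 202, 189, 190, 167, 132, 121, 151, 151, 127, 118, 105, 113, 112, 115]
[0.0240796  0.00615441 0.0056701 ] [ 0.7  0.2  0.8 -1.4  1.1 -1.3 -0.2  0.8 -1.   1.3 -0.8  0.4  0.   0.5
  0.3]
now 25.900000000000002 4.810571655841464 0.6136147095803077
25.9 -1.473 0.61; 26.4 -1.163 0.62; 26.9 -0.85 0.63; 27.4 -0.562 0.43; 27.9 -0.424 0.16; 28.4 -0.389 0.0; 28.9 -0.389 0.0; 29.4 -0.389 0.0; 29.9 -0.389 0.0; final -0.389036364715416 0.0
start 3188.8 [[-1,-0.077,0.072,0,0,0,0],[-1,-0.066,0.081,0,0,0,0],[-1,-0.054,0.089,0,0,0,0],[-1,-0.041,0.096,0,0,0,0],[-1,-0.028,0.101,0,0,0,0],[-1,-0.013,0.104,0,0,0,0],[-1,0.002,0.105,0,0,0,0],[-1,0.016,0.103,0,0,0,0],[-1,0.03,0.1,0,0,0,0],[-1,0.044,0.095,0,0,0,0]]
start 3268.8 [[-1,0.056,0.088,0,0,0,0],[-1,0.069,0.079,0,0,0,0],[-1,0.079,0.069,0,0,0,0],[-1,0.087,0.058,0,0,0,0],[-1,0.095,0.044,0,0,0,0],[-1,0.1,0.031,0,0,0,0],[-1,0.103,0.017,0,0,0,0],[-1,0.105,0.002,0,0,0,0],[-1,0.104,-0.012,0,0,0,0],[-1,0.101,-0.027,0,0,0,0]]
end 3348.8
```

View pics/e.png

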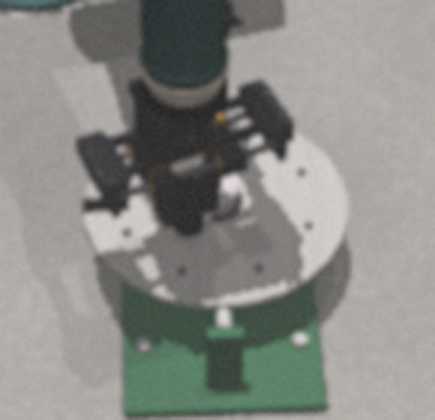

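The crop shows the bar just left of the gripper at (98,205), about where the model predicts. I'll keep going slowly.

```bash
python3 -m handwheel '[[[-1,-0.077,0.072,0,0,0,0],[-1,-0.066,0.081,0,0,0,0],[-1,-0.054,0.089,0,0,0,0],[-1,-0.041,0.096,0,0,0,0],[-1,-0.028,0.101,0,0,0,0],[-1,-0.013,0.104,0,0,0,0],[-1,0.002,0.105,0,0,0,0],[-1,0.016,0.103,0,0,0,0],[-1,0.03,0.1,0,0,0,0],[-1,0.044,0.095,0,0,0,0]]]' 10 | egrep -v orient
python3 track.py scene
python3 - <<'E'
from plan import *
L=L0+[(.125,12)]*20+[(.05,0)]+[(.125,8)]*20+[(.05,0)]+[(.125,8)]*10+[(.05,0)]
for n in(2,3,4,5,6): show(L,O0,[(.125,8)]*n+[(.125,0)]*24)
E
```

```text
t: 27.15
eef_pos: [0.5922, 0.0209, 0.1186]
force: [-3.8, -2.4, 0.4]
width: 0.0297
finger_force: 10.0
scene t 27.15 (ang,depth): [(5.536, 127), (6.208, 47)]
[0.0240796  0.00615441 0.0056701 ] [ 0.7  0.2  0.8 -1.4  1.1 -1.3 -0.2  0.8 -1.   1.3 -0.8  0.4  0.   0.5
  0.3]
now 27.2 5.621356369872977 0.5861878084057028
27.2 -0.662 0.59; 27.7 -0.391 0.4; 28.2 -0.262 0.14; 28.7 -0.233 0.0; 29.2 -0.233 0.0; 29.7 -0.233 0.0; 30.2 -0.233 0.0; final -0.2326944627206018 0.0
[0.0240796  0.00615441 0.0056701 ] [ 0.7  0.2  0.8 -1.4  1.1 -1.3 -0.2  0.8 -1.   1.3 -0.8  0.4  0.   0.5
  0.3]
now 27.2 5.621356369872977 0.5861878084057028
27.2 -0.662 0.59; 27.7 -0.37 0.5; 28.2 -0.205 0.2; 28.7 -0.155 0.02; 29.2 -0.154 0.0; 29.7 -0.154 0.0; 30.2 -0.154 0.0; final -0.1542267002439388 0.0
[0.0240796  0.00615441 0.0056701 ] [ 0.7  0.2  0.8 -1.4  1.1 -1.3 -0.2  0.8 -1.   1.3 -0.8  0.4  0.   0.5
  0.3]
now 27.2 5.621356369872977 0.5861878084057028
27.2 -0.662 0.59; 27.7 -0.363 0.61; 28.2 -0.156 0.26; 28.7 -0.082 0.06; 29.2 -0.076 0.0; 29.7 -0.076 0.0; 30.2 -0.076 0.0; final -0.07560163644586027 0.0
[0.0240796  0.00615441 0.0056701 ] [ 0.7  0.2  0.8 -1.4  1.1 -1.3 -0.2  0.8 -1.   1.3 -0.8  0.4  0.   0.5
  0.3]
now 27.2 5.621356369872977 0.5861878084057028
27.2 -0.662 0.59; 27.7 -0.363 0.61; 28.2 -0.115 0.33; 28.7 -0.013 0.1; 29.2 0.003 0.0; 29.7 0.003 0.0; 30.2 0.003 0.0; 30.7 0.003 0.0; final 0.0031592988113686715 0.0
[0.0240796  0.00615441 0.0056701 ] [ 0.7  0.2  0.8 -1.4  1.1 -1.3 -0.2  0.8 -1.   1.3 -0.8  0.4  0.   0.5
  0.3]
now 27.2 5.621356369872977 0.5861878084057028
27.2 -0.662 0.59; 27.7 -0.363 0.61; 28.2 -0.083 0.42; 28.7 0.05 0.15; 29.2 0.082 0.0; 29.7 0.082 0.0; 30.2 0.082 0.0; 30.7 0.082 0.0; final 0.08204551896189827 0.0
```

```bash
python3 -m handwheel '[[[-1,0.056,0.088,0,0,0,0],[-1,0.069,0.079,0,0,0,0],[-1,0.079,0.069,0,0,0,0],[-1,0.087,0.058,0,0,0,0],[-1,0.095,0.044,0,0,0,0],[-1,0,0,0,0,0,0],[-1,0,0,0,0,0,0],[-1,0,0,0,0,0,0],[-1,0,0,0,0,0,0],[-1,0,0,0,0,0,0]]]' 10 | egrep -v orient
python3 track.py scene
python3 -m handwheel '[[[-1,0,0,0,0,0,0],[-1,0,0,0,0,0,0],[-1,0,0,0,0,0,0],[-1,0,0,0,0,0,0],[-1,0,0,0,0,0,0],[-1,0,0,0,0,0,0],[-1,0,0,0,0,0,0],[-1,0,0,0,0,0,0]]]' 10 | egrep -v orient
python3 track.py scene top
python3 -c "
import cv2,glob;f=sorted(glob.glob('im_2*'))[-2:];print(f)
cv2.imwrite('pics/f.png',cv2.hconcat([cv2.resize(cv2.imread(x)[y:y+140,z:z+130],(390,420),interpolation=2) for x,y,z in zip(f,(150,130),(225,215))]))"
```

```text
t: 28.45
eef_pos: [0.5621, 0.0482, 0.1188]
force: [2.4, 4.7, -5.8]
width: 0.0298
finger_force: 10.0
scene t 28.45 (ang,depth): [(6.135, 136)]
t: 29.5
eef_pos: [0.5622, 0.0482, 0.1188]
force: [2.3, 5.2, -5.2]
width: 0.0292
finger_force: 10.0
scene t 29.5 (ang,depth): [(6.177, 135)]
top t 29.55 (ang,depth): [(6.168, 115)]
['im_29.50_scene.png', 'im_29.55_top.png']
```

View pics/f.png

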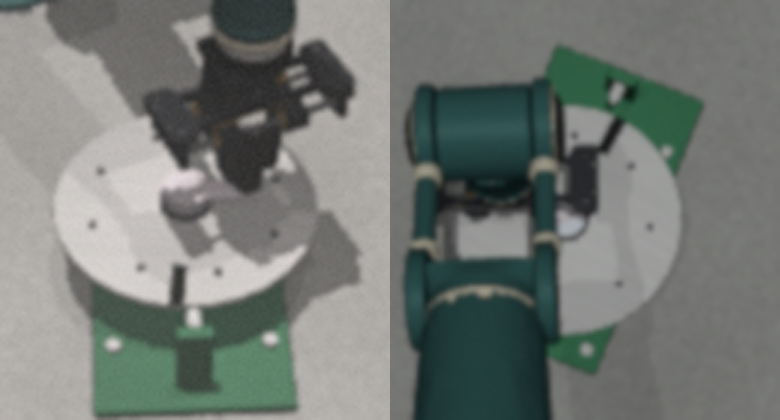

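```bash
python3 - <<'E'
from fit import sim
for c in(.0057,.007):
  for d,n in((8,3),(8,4),(10,2),(10,3),(12,2),(12,3),(14,2)):
    T,TH,W=sim((.0241,.0062,c),[(.125,d)]*n+[(.125,0)]*16,th0=0);print(c,d,n,TH[-1].round(3),W.max().round(2))
E
python3 gen.py 308.8 1 >/dev/null; python3 gen.py 68.8 8*4; python3 gen.py 68.8 10*3;python3 gen.py 68.8 12*2
```

```text
0.0057 8 3 0.102 0.21
0.0057 8 4 0.158 0.27
0.0057 10 2 0.081 0.2
0.0057 10 3 0.151 0.29
0.0057 12 2 0.112 0.25
0.0057 12 3 0.205 0.36
0.0057 14 2 0.144 0.31
0.007 8 3 0.085 0.2
0.007 8 4 0.133 0.25
0.007 10 2 0.068 0.19
0.007 10 3 0.13 0.27
0.007 12 2 0.095 0.24
0.007 12 3 0.179 0.34
0.007 14 2 0.125 0.29
start 68.8 [[-1,0.1,0.031,0,0,0,0],[-1,0.103,0.017,0,0,0,0],[-1,0.105,0.002,0,0,0,0],[-1,0.104,-0.012,0,0,0,0]]
end 100.8
start 68.8 [[-1,0.125,0.037,0,0,0,0],[-1,0.13,0.014,0,0,0,0],[-1,0.131,-0.009,0,0,0,0]]
end 98.8
start 68.8 [[-1,0.151,0.041,0,0,0,0],[-1,0.157,0.009,0,0,0,0]]
end 92.8
```

12°×2 gives about 0.1 rad.

```bash
python3 -m handwheel '[[[-1,0.151,0.041,0,0,0,0],[-1,0.157,0.009,0,0,0,0],[-1,0,0,0,0,0,0],[-1,0,0,0,0,0,0],[-1,0,0,0,0,0,0],[-1,0,0,0,0,0,0],[-1,0,0,0,0,0,0],[-1,0,0,0,0,0,0],[-1,0,0,0,0,0,0],[-1,0,0,0,0,0,0]]]' 10 | egrep -v orient
python3 track.py scene
python3 -m handwheel '[[[-1,0,0,0,0,0,0],[-1,0,0,0,0,0,0],[-1,0,0,0,0,0,0],[-1,0,0,0,0,0,0]]]' 10 | egrep -v orient
python3 track.py scene top
```

```text
t: 30.85
eef_pos: [0.5367, 0.0528, 0.1188]
force: [-0.4, 8.0, -4.3]
width: 0.0299
finger_force: 10.0
scene t 30.85 (ang,depth): [(0.005, 136)]
t: 31.4
eef_pos: [0.5368, 0.0529, 0.1188]
force: [-0.6, 7.9, -3.2]
width: 0.0295
finger_force: 10.0
scene t 31.4 (ang,depth): [(0.004, 137)]
top t 31.45 (ang,depth): [(0.001, 116)]
```

```bash
python3 -m handwheel '[[[1,0,0,0,0,0,0],[1,0,0,0,0,0,0],[1,0,0,0,0,0,0],[1,0,0,0,0,0,0],[1,0,0,0,0,0,0],[1,0,0,-0.3,0,0,0],[1,0,0,-0.5,0,0,0],[1,0,0,-0.5,0,0,0],[1,0,0,-0.5,0,0,0],[1,0,0,0,0,0,0]]]' 10 | egrep -v orient
python3 -m handwheel '[[[1,0,0,0,0,0,0],[1,0,0,0,0,0,0],[1,0,0,0,0,0,0],[1,0,0,0,0,0,0]]]' | egrep -v orient
python3 track.py scene top
python3 -c "
import cv2,glob;f=sorted(glob.glob('im_3*'))[-2:];print(f)
cv2.imwrite('pics/g.png',cv2.hconcat([cv2.resize(cv2.imread(x)[y:y+140,z:z+130],(390,420),interpolation=2) for x,y,z in zip(f,(150,130),(225,215))]))"
```

```text
t: 32.75
eef_pos: [0.5393, 0.0518, 0.267]
force: [0.2, 0.1, -0.6]
width: 0.0883
finger_force: 0.0
t: 33.25
eef_pos: [0.5364, 0.0517, 0.2618]
force: [1.1, -0.2, 0.3]
width: 0.0882
finger_force: 0.0
scene t 33.25 (ang,depth): [(0.005, 135), (2.518, 115)]
top t 33.3 (ang,depth): [(0.003, 114), (3.192, 75)]
['im_33.25_scene.png', 'im_33.30_top.png']
```

View pics/g.png

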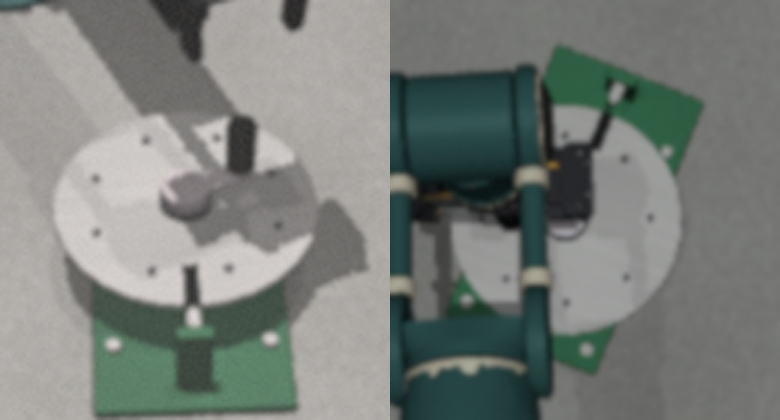

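The bar (191,288) lines up with the pointer (193,315). The grip stands free at (240,145), with the gripper well above it. Handing in.

```bash
python3 -c "
from workcell import manip
print(manip.finish_job())"
```

```text
the job is handed in; nothing more can be done
None
```

I handed the job in at about 33 s: by camera tracking and a fitted model, the disc ran at about 19–20 turns a minute for roughly 10 s, and it then stopped with the index bar within 0.01 rad of the pointer. The grip is released and the gripper is clear above it; the hand-in returned no verdict.

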